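# Isolate the glass-engraving lathe and open its latched belt guard

### The arm

A 7-joint arm with a two-finger parallel gripper is mounted at the origin on the work surface. World frame = base frame: x ahead of the robot, y to its left, z up, the work surface at z = 0. Lengths are in m, angles in degrees, forces in N, time in s.
With the tool pointing down it reaches from about 0.4 to 0.85 m from the base axis. Payload 4.4 kg.
Tool frame: the origin (TCP) lies on the centre line of the jaws, within the pads' length; the fingertips stand 14 mm ahead of it and the grasp point (between the pads) lies 5 mm behind it; z points along the fingers, y is the line along which they close (so a half turn about z gives the same grasp; the last joint's range is limited). The gripper opens to 94 mm and grips with 3 to 60 N. Pads are 16 mm wide; open, the fingers measure 119 mm over their backs; the gripper's body (75 mm by 177 mm) begins 78 mm behind the grasp point.
Start: joints at [-3.77, 36.005, 2.206, 86.941, -1.547, 57.084, -1.146], TCP at [0.65, 0, 0.219] pointing down, gripper open.
Joint ranges: [-175.42, 175.42], [-21.48, 121.26], [-71.46, 75.88], [10.55, 141.38], [-63.04, 243.04], [13.31, 113.54], [-168.57, 168.57]. Speed limits (degrees/s): [147.25, 147.25, 180, 180, 180, 180, 180].

### API

Orientations are given as a 3x3 rotation matrix whose columns are the frame's x, y, z axes.
In Python, from cell import bot gives the robot as it stands. The module is installed in compiled form; this text tells all that it offers.
- The arm moves only by the shell command python3 -m handwheel 'ROWS' [OPENING] [FORCE]. ROWS is JSON, a list of rows, each a list of 2 entries, a list of its own where there are three numbers: the shift along the tool's x, y, z in cm, then the turn, a rotation vector about the tool's x, y, z in rad. In form: [[[dx, dy, dz], [ax, ay, az]], ...]. A call has exactly 8 rows; each row is the pose to reach, as a shift and turn from the pose commanded when the call began, along the tool's axes at that moment; what a row does not reach only later rows make up. A row lasts 1/12 s, in which the tool goes at most 41.7 mm and 7.16 degrees, less where a joint would pass 70% of its speed; a pose out of reach is approached as far as the arm can. A call with a gripper value outside its range is refused whole. OPENING is the closure, from 0 (fully open) to 1 (shut), set as the call begins (- or left out, the last holds). The fingers move at their own pace and stop on an object; FORCE is the grip in N (left out, the last holds). Time passes only in rows, so rows that repeat a pose let the fingers close, or fill a call up. It gives the time, the measured TCP pose, the force, the opening and the grip force at its end, in the units of the state.
- bot.sense(): the state, without advancing time (a new reading comes with each control period).
- bot.get_image(name): name is "scene" or "side" or "wrist"; returns a dict with "color" (480x640x3 uint8, red, green, blue), "fovy" (degrees; the focal length in pixels is half the picture's height over the tangent of half this angle, whatever the lens; pixels are square), "cx", "cy" (the principal point, pixels), "D" ([k1, k2, p1, p2, k3] as OpenCV has them; the pictures are not rectified), "eye" and "attitude" of the camera in the world; the wrist camera has in their place "mount" (4x4, takes a point from camera to tool coordinates, whose origin is the TCP and whose axes are the flange's). Camera axes: x right, y up, looking along -z (the intrinsics and any distortion apply to the point x, -y, -z); pixel columns grow to the right and rows downward; lengths in m; the calibration is good to about 2 mm. A picture is of the moment at which its call begins: read the wrist's pose just before it. There is no depth.
- bot.finish_job(): hands the job in; it is judged then, once.
The state is a dict: "t": time; "joints": joint angles; "dq": joint speeds; "joint_efforts": joint torques, N m; "tool_pos": TCP position; "ee_rot": TCP orientation; "force": force on the tool from outside, world axes, zero at the start; "ft_torque": the same for the moment, N m; "width": finger opening in m; "grasp_force": force on a finger pad.
Only numpy, scipy, OpenCV 4.12 (cv2) and the standard library are available. Lean on these libraries where they do the work, as an engineer would, in place of code of your own. Each camera call takes 0.05 s, during which the arm holds its last target. There are 200 camera calls.

### The job

The belt on the glass-engraving lathe has to be changed. First swing the isolator handle fully round to OFF, so that the hole in its end stands over the hole in the hasp lug and I can hang my padlock there; only then press in the snap tab on the front of the belt guard while lifting the guard off its catch, and swing the guard right over until it stands open by itself against its back stop. Do it without forcing the lathe or the isolator, and leave the glassware and the other things on the bench where they are.

Things in the scene. Friction and masses are not known exactly. Their poses are not given: they have to be found in the camera images.
- lathe: Green cast bench lathe, fixed. Origin: underside, below the middle of its belt housing, an upright green box 170 mm in x (-85 front to 85 rear) and 80 mm in y (-40 to 40). Below z = 115 mm it is fixed, above it is the hinged belt guard, top at 175 mm. Headstock, spindle and motor (up to 170 mm high) stand beside it at y = 45 to 275 mm; nothing over 100 mm high in front. Breaks above 35 N.
- guard (a joint): Angle of the belt guard, rad: 0 closed, 1.92 open against its back stop. Green metal hood, 170 x 80 x 60 mm, walls 4 mm, about 0.35 kg, light friction, hinged on the lathe's y axis at its lower rear edge: the front edge goes up and over to the rear. It falls shut by itself below about 1.0 rad and falls open above about 1.35 rad.
- guard_hinge (a point): Middle of the guard's hinge axis (lathe frame x = 85, y = 0, z = 115 mm). Axes turn with the guard: y along the hinge axis, x from front to rear and z up while closed.
- snap_tab (a joint): How far the snap tab is pressed in, m: 0 at rest, 0.007 at its stop. Sprung: starts to move at 5 N, about 16 N at the stop. Its hook is free of the catch from about 0.0045 on; hold it in until the guard's front has risen 3 mm. If the guard is lifted with the tab out, the hook bears up against the catch and holds.
- tab_face (a point): Point to press, on the mid-line of the front face of the snap tab: a flat upright black plastic paddle, 44 mm wide, 17 mm in front of the guard's front wall, carried by the guard and sliding straight in along +x (lathe frame when closed: x = -102, y = 0, z = 139 mm). Face clear from 21 mm below to 14 mm above this point. Axes turn with the guard: x inward, z up the face.
- tab_lip (a point): Middle of the lower front edge of the finger lip along the tab's top: 44 mm wide, 6 mm thick, 8 mm out from the face, 14 mm above tab_face. A fingertip brought in at a slant under this lip, tool leaning about 45 deg, can press the tab and lift the guard by it.
- catch_bar (a point): Middle of the upper front edge of the fixed catch bar, 64 mm wide, below and in front of the tab: 16 mm out from the tab's face, 21 mm below tab_face (lathe frame x = -118, z = 118 mm). Stay above it.
- isolator: Isolator, a grey enclosure screwed flat on the bench, 150 mm (x) x 100 mm (y), top face at 70 mm. Origin: middle of its underside. Breaks above 40 N.
- isolator_handle (a joint): Angle of the isolator handle about the upright axis, rad: 0 ON (handle points along the enclosure's +x), 1.571 OFF (along its +y) against a stop; it turns counter-clockwise seen from above. Friction 0.2 N m, stays where it is left.
- handle_pivot (a point): On the handle's turning axis, 85 mm above the bench; x points along the handle to its tip. Black hub 44 mm across, then an arm 16 mm wide, 76 to 94 mm above the bench, up to 54 mm from the axis; a flat steel end 22 mm wide, 81 to 87 mm above the bench, goes on to 75 mm.
- handle_eye (a point): Middle of the 9 mm hole in the steel end of the handle, 64 mm from the axis, on its upper side.
- hasp_eye (a point): Middle of the 9 mm hole in the fixed steel hasp lug on the enclosure's +y side, 64 mm from the handle axis, 71.5 mm above the bench.
- goblet: Stemmed glass, 68 mm across, 175 mm high, standing; fragile bystander. Origin: middle of its foot.
- tumbler: Glass tumbler, 74 mm across, 95 mm high, standing; fragile bystander. Origin: middle of its foot.
- jar: Closed jar of abrasive, 60 mm across, 75 mm high, bystander. Origin: middle of its foot.
- padlock: Brass padlock lying on the bench, 66 x 40 x 18 mm, bystander (the worker hangs it later).
- brush: Brush lying on the bench, 170 mm long, bystander.
- wrench: Wrench lying on the bench, 150 mm long, bystander.
Things that resemble listed ones, but are neither listed nor needed, are in the scene too. What is shaped like the isolator but red is not meant.

How it is judged (in metres and radians):
On the way, in this order (a step that is already met when the one before it is completed fails the run):
1. the isolator handle is at OFF, its hole over the hole in the hasp lug, while the guard is still shut (horizontal distance between handle_eye and hasp_eye below 0.003 m and value of joint guard below 0.03 rad), for 0.2 s.
2. the snap tab is pressed in and the guard lifted off its catch (value of joint guard above 0.15 rad), for 0.1 s.
At the end, for the whole second after the job is handed in: The belt guard stands open against its back stop (guard above 1.85 rad) and at rest, and the isolator handle is at OFF with its hole over that of the hasp lug to within 3 mm (value of joint guard above 1.85 rad and velocity of joint guard below 0.05 rad/s and horizontal distance between handle_eye and hasp_eye below 0.003 m); the robot touches nothing.
It fails at once if the lathe, its guard or its tab is pushed with more than 35 N (contact force between any of the fingers, the arm and lathe above 35 N).
It fails at once if the isolator is pushed with more than 40 N (contact force between any of the fingers, the arm and isolator above 40 N).
It fails at once if a glass is knocked or moved by more than 20 mm (distance of any of goblet, tumbler from where it was at the start of the episode above 0.02 m or angle between any of goblet, tumbler's own z axis and vertical above 0.5 rad).
It fails at once if another thing on the bench is moved by more than 30 mm (distance of any of jar, padlock, brush, wrench from where it was at the start of the episode above 0.03 m).
It also fails if it takes over 61 s, if anything falls off the work surface, if the arm or the gripper's body presses on something with over 40 N, if the wrist force passes 120 N, or if a joint passes its speed limit or range.

## Working session

There is one attempt and no reset: what is moved stays moved. The work goes in short steps, Python scripts to look and compute and a shell command to move; the robot and the scene stay as the last step left them, time stands still between calls to the robot, and variables do not carry over. Pictures are saved under pics/ and viewed, at most 10 in all, crops included, and the job is handed in when it is done.

```bash
mkdir -p pics
cat > h.py <<'E'
import numpy as np, cv2
from cell import bot
def cam(name):
    s=bot.sense(); d=bot.get_image(name)
    if 'eye' in d: R=np.array(d['attitude'],float); e=np.array(d['eye'],float)
    else:
        M=np.array(d['mount']); Rt=np.array(s['ee_rot']); R=Rt@M[:3,:3]; e=Rt@M[:3,3]+np.array(s['tool_pos'])
    f=240/np.tan(np.radians(d['fovy'])/2); K=np.array([[f,0,d['cx']],[0,f,d['cy']],[0,0,1]])
    return dict(img=d['color'][:,:,::-1].copy(),R=R,e=e,K=K,D=np.array(d['D'],float))
def ray(c,px):
    p=cv2.undistortPoints(np.array(px,float).reshape(-1,1,2),c['K'],c['D']).reshape(-1,2)
    return np.c_[p[:,0],-p[:,1],-np.ones(len(p))]@c['R'].T
def onz(c,px,z):
    r=ray(c,px); return c['e']+r*((z-c['e'][2])/r[:,2])[:,None]
def proj(c,P):
    q=(np.array(P,float).reshape(-1,3)-c['e'])@c['R']; q=q*[1,-1,-1]
    return cv2.projectPoints(q,np.zeros(3),np.zeros(3),c['K'],c['D'])[0].reshape(-1,2)
E
python3 - <<'E'
from h import *
import pickle
for n in ('scene','side','wrist'):
    c=cam(n); cv2.imwrite(f'pics/{n}0.png',c['img']); pickle.dump(c,open(n+'0.pkl','wb')); print(n,c['e'].round(3),c['R'].round(3).tolist(),c['K'][0,0],c['D'])
s=bot.sense(); print({k:np.round(v,3).tolist() for k,v in s.items()})
E
```

```text
scene [ 0.838 -0.602  0.914] [[0.847, -0.432, 0.311], [0.532, 0.668, -0.52], [0.017, 0.606, 0.796]] 451.21465072973456 [-0.03287006  0.          0.          0.          0.        ]
side [0.451 0.914 1.183] [[-0.998, 0.038, -0.045], [-0.059, -0.738, 0.672], [-0.008, 0.673, 0.739]] 590.7224384784968 [0.05894631 0.         0.         0.         0.        ]
wrist [0.649 0.084 0.384] [[1.0, -0.0, 0.002], [-0.0, 0.958, 0.286], [-0.002, -0.286, 0.958]] 338.60779452805707 [-0.05209392  0.          0.          0.          0.        ]
{'t': 0.15, 'joints': [-3.771, 36.044, 2.204, 86.98, -1.546, 57.084, -1.146], 'dq': [0.033, -0.145, -0.044, -0.169, -0.024, -0.14, -0.0], 'joint_efforts': [0.002, -55.009, 1.145, -18.682, -0.052, 0.021, 0.0], 'tool_pos': [0.65, 0.0, 0.219], 'ee_rot': [[-0.0, 1.0, -0.001], [1.0, 0.0, -0.0], [-0.0, -0.001, -1.0]], 'force': [0.484, 0.402, -0.308], 'ft_torque': [-0.045, -0.013, -0.072], 'grasp_force': 0.0, 'width': 0.094}
```

View pics/scene0.png

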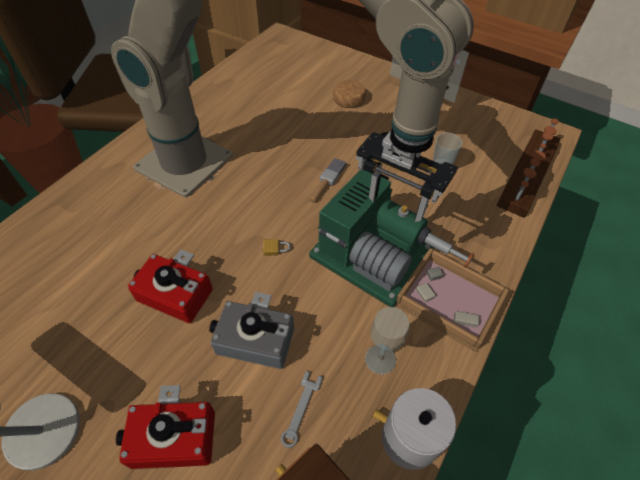

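View pics/side0.png

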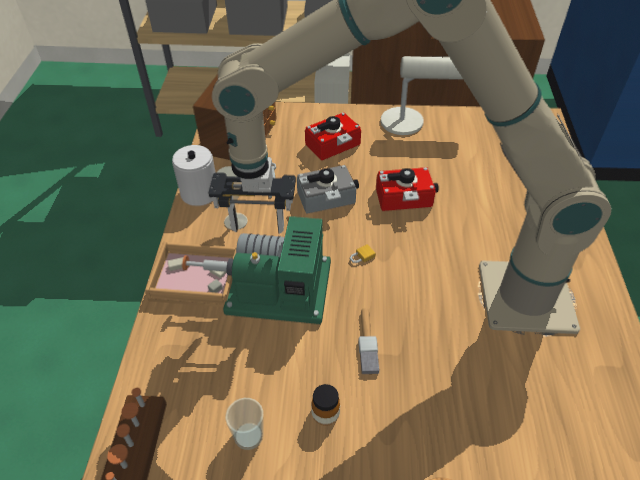

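The scene view shows three isolators: red at (170,285), grey at (252,330) and red at (165,435). Only the grey one fits. The guard is the green box with slots, at (350,215) in scene and (302,250) in side, and the black tab on its front faces the side camera at (294,285). I'll confirm both with enlarged crops.

Run:
```python
from h import *
import pickle
a=pickle.load(open('scene0.pkl','rb'))['img'];b=pickle.load(open('side0.pkl','rb'))['img']
def cr(i,x,y): 
    o=cv2.resize(i[y:y+75,x:x+100],(400,300),interpolation=cv2.INTER_CUBIC)
    for k in range(0,100,20): cv2.putText(o,str(x+k),(k*4,8),0,.3,(255,255,255)); cv2.line(o,(k*4,8),(k*4,12),(255,255,255))
    for k in range(0,75,15): cv2.putText(o,str(y+k),(0,k*4+4),0,.3,(255,255,255))
    return o
cv2.imwrite('pics/c1.png',np.vstack([np.hstack([cr(a,205,288),cr(a,305,165)]),np.hstack([cr(b,285,155),cr(b,250,212)])]))
```

```text
(no output)
```

View pics/c1.png

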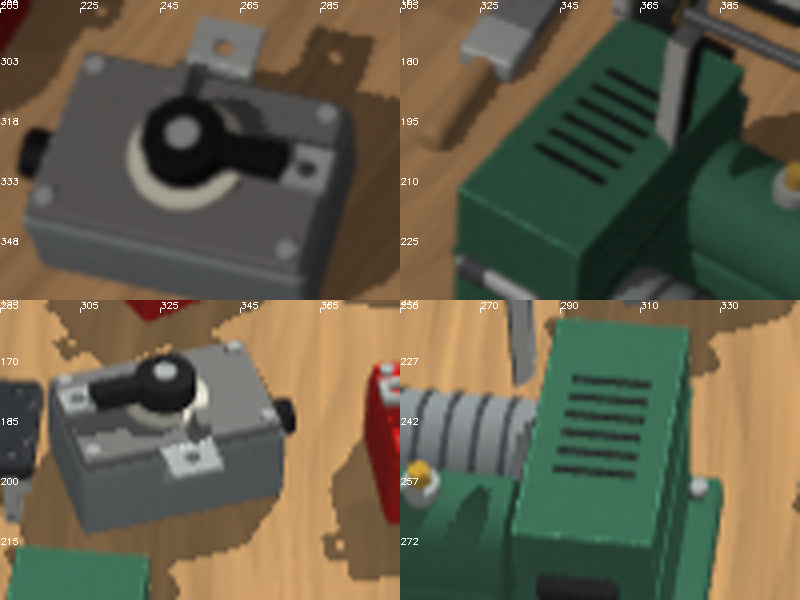

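View pics/wrist0.png

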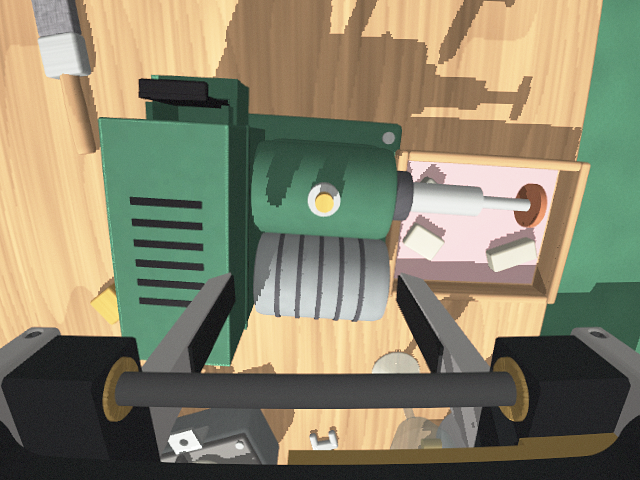

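The crops confirm it. The grey isolator has its handle eye at (281.8,330.3) and hasp hole at (261,299.8) in scene, and (304.5,179.8) and (333,194.5) in side. Guard top corners in scene: (319.8,212.5), (350,229.3), (390.5,182). In side: (289,217), (322.5,219), (312.5,273.5), (278.5,270.3). In the wrist view the tab lip spans (139..207, 80..97).

Run:
```python
from h import *
import pickle
a,b,w=[pickle.load(open(n+'0.pkl','rb')) for n in('scene','side','wrist')]
pr=lambda n,x:print(n,np.round(x,4).tolist())
pr('eyeS',onz(a,[(281.8,330.3)],.087));pr('eyeD',onz(b,[(304.5,179.8)],.087))
pr('haspS',onz(a,[(261,299.8)],.0715));pr('haspD',onz(b,[(333,194.5)],.0715))
pr('hubS .1',onz(a,[(250.5,321.2)],.1));pr('hubD',onz(b,[(326.5,173)],.1))
pr('gS',onz(a,[(319.8,212.5),(350,229.3),(390.5,182)],.175))
pr('gD',onz(b,[(289,217),(322.5,219),(312.5,273.5),(278.5,270.3)],.175))
pr('gW',onz(w,[(100,119),(247,124),(232,364)],.175))
pr('lipW',onz(w,[(139,80),(207,80),(139,97),(207,104)],.159))
# tri
def tri(l):
    A=0;y=0
    for c,p in l:
        r=ray(c,[p])[0];r/=np.linalg.norm(r);P=np.eye(3)-np.outer(r,r);A=A+P;y=y+P@c['e']
    return np.linalg.solve(A,y)
pr('hub',tri([(a,(250.5,321.2)),(b,(326.5,173))]));pr('eye',tri([(a,(281.8,330.3)),(b,(304.5,179.8))]));pr('hasp',tri([(a,(261,299.8)),(b,(333,194.5))]))
pr('goblet foot',onz(a,[(380,359)],0)); pr('tumbler foot',onz(b,[(247,435)],0)); pr('jar',onz(b,[(325,413)],0));pr('padlock/brush',onz(a,[(276,247),(335,165),(318,197),(310,380),(290,440)],0.01))
```

```text
eyeS [[0.5737, -0.3084, 0.087]]
eyeD [[0.5697, -0.3035, 0.087]]
haspS [[0.4915, -0.2695, 0.0715]]
haspD [[0.4891, -0.2649, 0.0715]]
hubS .1 [[0.5146, -0.3304, 0.1]]
hubD [[0.5097, -0.32, 0.1]]
gS [[0.5125, -0.0732, 0.175], [0.5896, -0.0776, 0.175], [0.5987, 0.0903, 0.175]]
gD [[0.5873, -0.0716, 0.175], [0.5069, -0.069, 0.175], [0.5197, 0.0989, 0.175], [0.5951, 0.0938, 0.175]]
gW [[0.5193, 0.0956, 0.175], [0.6083, 0.0914, 0.175], [0.5873, -0.0755, 0.175]]
lipW [[0.5384, 0.1193, 0.159], [0.5815, 0.1184, 0.159], [0.5371, 0.1093, 0.159], [0.5804, 0.1043, 0.159]]
hub [0.5108, -0.3281, 0.0925]
eye [0.5712, -0.3072, 0.0831]
hasp [0.4896, -0.2683, 0.0681]
goblet foot [[0.7584, -0.2197, 0.0]]
tumbler foot [[0.6388, 0.3933, 0.0]]
jar [[0.4799, 0.3365, 0.0]]
padlock/brush [[0.4087, -0.1072, 0.01], [0.3814, 0.2181, 0.01], [0.4066, 0.0883, 0.01], [0.6601, -0.3396, 0.01], [0.691, -0.4557, 0.01]]
```

```bash
python3 -m handwheel '[[[-4,-1,0],[0,0,0]],[[-8,-2,0],[0,0,0]],[[-12,-3,0],[0,0,0]],[[-16,-4.2,0],[0,0,0]],[[-20,-5.3,0],[0,0,0]],[[-24,-6.4,0],[0,0,0]],[[-28,-7.4,0],[0,0,0]],[[-31,-8.2,0],[0,0,0]]]' 1 20
python3 -m handwheel '[[[-3,-0.6,0],[0,0,0]],[[-3.3,-0.65,2],[0,0,0]],[[-3.3,-0.65,4],[0,0,0]],[[-3.3,-0.65,6],[0,0,0]],[[-3.3,-0.65,6],[0,0,0]],[[-3.3,-0.65,6],[0,0,0]],[[-3.3,-0.65,6],[0,0,0]],[[-3.3,-0.65,6],[0,0,0]]]'
python3 - <<'E'
from h import *
c=cam('wrist');cv2.imwrite('pics/w1.png',c['img'])
P=[[.5113,-.3273,.1],[.5715,-.306,.087],[.490,-.267,.0715]]
print(proj(c,P).round(1).tolist())
s=cam('scene');print(proj(s,P).round(1).tolist())
E
```

```text
t: 0.82
tool_pos: [0.5659, -0.3143, 0.2193]
ee_rot: [[0.003, 1.0, -0.001], [1.0, -0.003, -0.002], [-0.002, -0.001, -1.0]]
force: [0.8, -0.4, 0.5]
width: 0.0436
grasp_force: 0.0
t: 1.48
tool_pos: [0.5625, -0.3433, 0.161]
ee_rot: [[-0.0, 1.0, 0.002], [1.0, 0.0, -0.001], [-0.001, 0.002, -1.0]]
force: [0.9, -0.3, -0.2]
width: 0.0006
grasp_force: 0.0
[[243.1, 237.8], [328.8, 204.1], [217.3, 147.9]]
[[250.2, 319.2], [281.6, 328.8], [261.2, 298.6]]
```

View pics/w1.png

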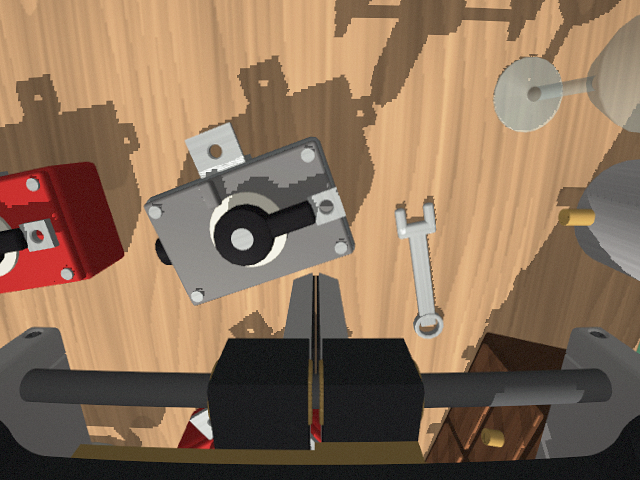

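```bash
python3 -m handwheel '[[[0,0,2],[0,0,0]],[[0,0,4],[0,0,0]],[[0,0,6],[0,0,0]],[[0,0,6.4],[0,0,0]],[[0,0,6.4],[0,0,0]],[[0,0,6.4],[0,0,0]],[[0.4,-0.2,6.4],[0,0,0]],[[0.8,-0.4,6.4],[0,0,0]]]'
python3 -m handwheel '[[[0.3,0,0],[0,0,0]],[[0.8,0,0],[0,0,0]],[[1.3,0,0],[0,0,0]],[[1.75,-0.1,0],[0,0,0]],[[2.2,-0.2,0],[0,0,0]],[[2.6,-0.4,0],[0,0,0]],[[3.0,-0.6,0],[0,0,0]],[[3.4,-0.85,0],[0,0,0]]]'
```

```text
t: 2.25
tool_pos: [0.5582, -0.3353, 0.0969]
ee_rot: [[0.0, 1.0, 0.002], [1.0, -0.0, -0.001], [-0.001, 0.002, -1.0]]
force: [0.6, -0.6, -1.0]
width: 0.0002
grasp_force: 0.0
t: 2.92
tool_pos: [0.5505, -0.3041, 0.097]
ee_rot: [[0.001, 1.0, 0.005], [1.0, -0.001, -0.006], [-0.006, 0.005, -1.0]]
force: [1.5, -5.4, 0.3]
width: 0.0002
grasp_force: 2.2
```

```bash
python3 -m handwheel '[[[0.3,-0.35,0],[0,0,0]],[[0.7,-0.75,0],[0,0,0]],[[1.0,-1.15,0],[0,0,0]],[[1.27,-1.55,0],[0,0,0]],[[1.5,-1.9,0],[0,0,0]],[[1.65,-2.3,0],[0,0,0]],[[1.75,-2.55,0],[0,0,0]],[[1.8,-2.7,0],[0,0,0]]]'
python3 -m handwheel '[[[0.05,-0.15,0],[0,0,0]],[[0.1,-0.3,0],[0,0,0]],[[0.1,-0.4,0],[0,0,0]],[[0.1,-0.45,0],[0,0,0]],[[0.1,-0.5,0],[0,0,0]],[[0.1,-0.5,0],[0,0,0]],[[0.1,-0.5,0],[0,0,0]],[[0.1,-0.5,0],[0,0,0]]]'
```

```text
t: 3.58
tool_pos: [0.5258, -0.2846, 0.0973]
ee_rot: [[-0.0, 1.0, 0.009], [1.0, 0.0, -0.004], [-0.004, 0.009, -1.0]]
force: [5.2, -3.9, -1.1]
width: 0.0006
grasp_force: 2.5
t: 4.25
tool_pos: [0.5213, -0.2833, 0.0973]
ee_rot: [[-0.001, 1.0, 0.009], [1.0, 0.001, -0.004], [-0.004, 0.009, -1.0]]
force: [5.6, -3.2, -0.2]
width: 0.0004
grasp_force: 2.2
```

```bash
python3 -m handwheel '[[[0,-0.1,0],[0,0,0]],[[0,-0.2,0],[0,0,0]],[[0,-0.3,0],[0,0,0]],[[0,-0.4,0],[0,0,0]],[[0,-0.4,0],[0,0,0]],[[0,-0.4,0],[0,0,0]],[[0,-0.4,0],[0,0,0]],[[0,-0.4,0],[0,0,0]]]'
python3 -m handwheel '[[[0,-0.1,0],[0,0,0]],[[0,-0.2,0],[0,0,0]],[[0,-0.3,0],[0,0,0]],[[0,-0.4,0],[0,0,0]],[[0,-0.4,0],[0,0,0]],[[0,-0.4,0],[0,0,0]],[[0,-0.4,0],[0,0,0]],[[0,-0.4,0],[0,0,0]]]'
```

```text
t: 4.92
tool_pos: [0.5173, -0.2829, 0.0973]
ee_rot: [[-0.001, 1.0, 0.009], [1.0, 0.001, -0.003], [-0.003, 0.009, -1.0]]
force: [5.1, -2.2, 0.5]
width: 0.0002
grasp_force: 2.1
t: 5.58
tool_pos: [0.5163, -0.283, 0.0977]
ee_rot: [[-0.002, 1.0, 0.014], [1.0, 0.002, -0.005], [-0.005, 0.014, -1.0]]
force: [9.8, -2.0, -1.9]
width: 0.0002
grasp_force: 4.2
```

```bash
python3 -m handwheel '[[[0,0.5,0],[0,0,0]],[[-0.5,2,0],[0,0,0]],[[-1,3,0],[0,0,0]],[[-1,3,-3],[0,0,0]],[[-1.5,3,-6],[0,0,0]],[[-3,3,-10],[0,0,0]],[[-3,3,-12],[0,0,0]],[[-3,3,-12.5],[0,0,0]]]'
python3 - <<'E'
from h import *
c=cam('wrist');s=cam('scene')
o=np.zeros((480,800,3),np.uint8)
q=proj(c,[[.5,-.29,.08]])[0].astype(int);print(q, bot.sense()['tool_pos'])
x,y=max(q[0]-80,0),max(q[1]-80,0)
o[:480,:400]=cv2.resize(c['img'][y:y+160,x:x+133],(400,480),interpolation=cv2.INTER_CUBIC)
o[:,400:]=cv2.resize(s['img'][285:369,210:280],(400,480),interpolation=cv2.INTER_CUBIC);print(x,y)
cv2.imwrite('pics/w2.png',o)
E
```

```text
t: 6.25
tool_pos: [0.5409, -0.3138, 0.2255]
ee_rot: [[0.001, 1.0, 0.007], [1.0, -0.001, -0.004], [-0.004, 0.007, -1.0]]
force: [0.0, 0.0, -0.7]
width: 0.0005
grasp_force: 0.0
[271 203] [ 0.53952401 -0.31163373  0.22185593]
191 123
```

View pics/w2.png

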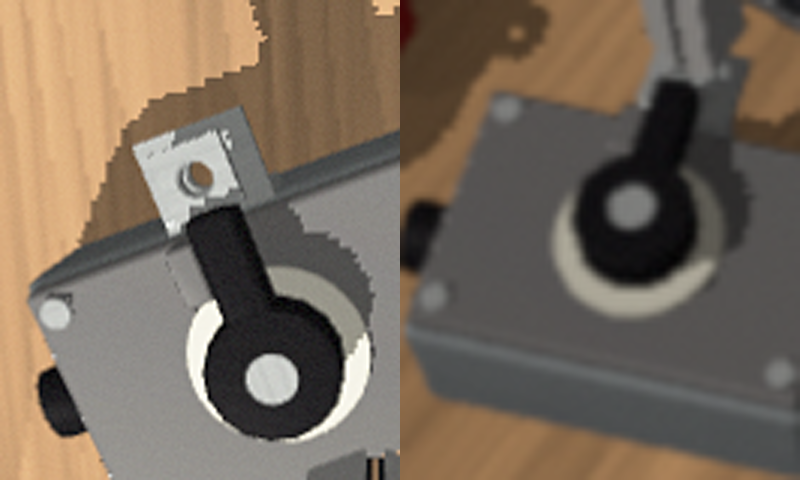

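Run:
```python
from h import *
c=cam('wrist')
i=c['img'];o=i[160:205,235:285];cv2.imwrite('pics/w3.png',cv2.resize(o,None,fx=12,fy=12,interpolation=cv2.INTER_CUBIC))
e=onz(c,[(256.7,182)],.087)[0];print(e)
a=np.linspace(0,2*np.pi,9)[:-1]
for z in(.087,.081,.0715,.0685):print(z,((proj(c,[[e[0],e[1],z]])-[235,160])*12).round(0),12*4.5*np.linalg.norm(proj(c,[[e[0]+.001,e[1],z]])-proj(c,[[e[0],e[1],z]])))
print(onz(c,[(281.7,249.7)],.1))
```

```text
[ 0.48714841 -0.26613393  0.087     ]
0.087 [[260. 264.]] 60.86409623071513
0.081 [[274. 254.]] 59.722016386989296
0.0715 [[293. 238.]] 57.99841802273497
0.0685 [[299. 234.]] 57.4745041636431
[[ 0.50886425 -0.32491318  0.1       ]]
```

View pics/w3.png

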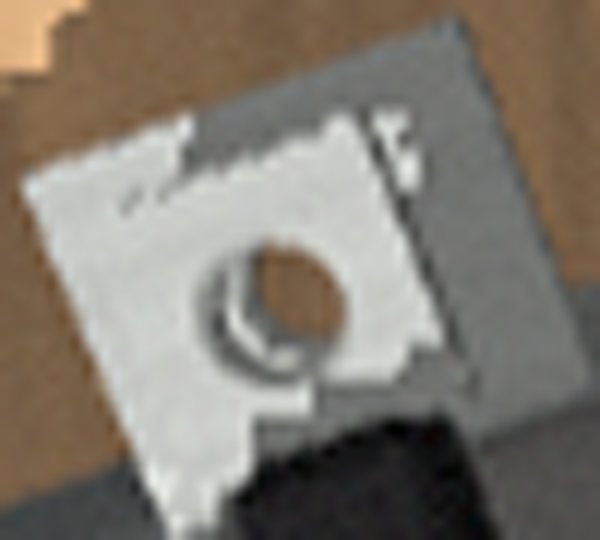

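The handle's hole sits over the lug hole: it is at about (257,182) in the wrist view, and the see-through parallax matches coaxial holes to about 1 mm. Next is the move over the lathe to its front.

```bash
python3 -m handwheel '[[[3,0.2,-4],[0,0,0]],[[7,0.4,-8],[0,0,0]],[[11,0.6,-8],[0,0,0]],[[15,0.8,-8],[0,0,0]],[[19,1,-8],[0,0,0]],[[23,1.2,-8],[0,0,0]],[[27,1.4,-8],[0,0,0]],[[31,1.6,-8],[0,0,0]]]'
python3 -m handwheel '[[[4,0.1,0],[0,0,0]],[[8,0.2,0],[0,0,0]],[[12,0.3,0],[0,0,0]],[[16,0.4,0],[0,0,0]],[[20,0.4,0],[0,0,0]],[[24,0.4,0],[0,0,0]],[[26.2,0.4,0],[0,0,0]],[[26.2,0.4,0],[0,0,0]]]'
python3 -m handwheel '[[[0,0,0],[0.003,-0.112,0.007]],[[0,0,0],[0.006,-0.224,0.013]],[[0,0,0],[0.008,-0.336,0.02]],[[0,0,0],[0.011,-0.448,0.027]],[[0,0,0],[0.014,-0.56,0.034]],[[0,0,0],[0.017,-0.672,0.04]],[[0,0,0],[0.02,-0.785,0.047]],[[0,0,0],[0.02,-0.785,0.047]]]'
python3 - <<'E'
from h import *
s=bot.sense();print(np.round(s['joints'],1),np.round(s['tool_pos'],4))
E
```

```text
t: 7.07
tool_pos: [0.5529, -0.0077, 0.2985]
ee_rot: [[-0.001, 1.0, -0.004], [1.0, 0.001, 0.0], [0.0, -0.004, -1.0]]
force: [0.3, 0.6, -0.2]
width: 0.0004
grasp_force: 0.0
t: 7.73
tool_pos: [0.5552, 0.2595, 0.2976]
ee_rot: [[-0.01, 1.0, -0.005], [1.0, 0.01, 0.003], [0.003, -0.005, -1.0]]
force: [0.2, 0.8, 0.3]
width: 0.0009
grasp_force: 0.0
t: 8.4
tool_pos: [0.5554, 0.2549, 0.2924]
ee_rot: [[0.022, 0.999, -0.039], [0.7, -0.043, -0.713], [-0.714, -0.012, -0.7]]
force: [-1.2, 0.8, -1.9]
width: 0.0003
grasp_force: 0.0
[-48.3  48.9   9.2  66.5  24.7  98.1 -46.2] [0.5554 0.2549 0.2924]
```

Run:
```python
from h import *
import pickle
b=cam('side');s=bot.sense();print(np.round(s['tool_pos'],4),np.round(s['ee_rot'],3).tolist());c=cam('wrist')
pickle.dump((c,b),open('tab.pkl','wb'))
P=[[.5586,.113,.139],[.559,.121,.153],[.5594,.129,.118]]
for k in(c,b):print(proj(k,P).round(1).tolist())
o=np.zeros((480,800,3),np.uint8)
o[:,:640]=c['img']
q=proj(b,P)[0].astype(int);x,y=q-20
o[:240,560:]=cv2.resize(b['img'][y:y+40,x:x+40],(240,240),interpolation=cv2.INTER_CUBIC);print(x,y)
cv2.imwrite('pics/t1.png',o)
```

```text
[0.5565 0.2532 0.2949] [[0.026, 0.999, -0.039], [0.703, -0.046, -0.709], [-0.71, -0.009, -0.704]]
[[324.9, 203.3], [325.2, 209.9], [325.2, 179.4]]
[[294.9, 287.9], [294.1, 286.9], [294.2, 299.4]]
274 267
```

View pics/t1.png

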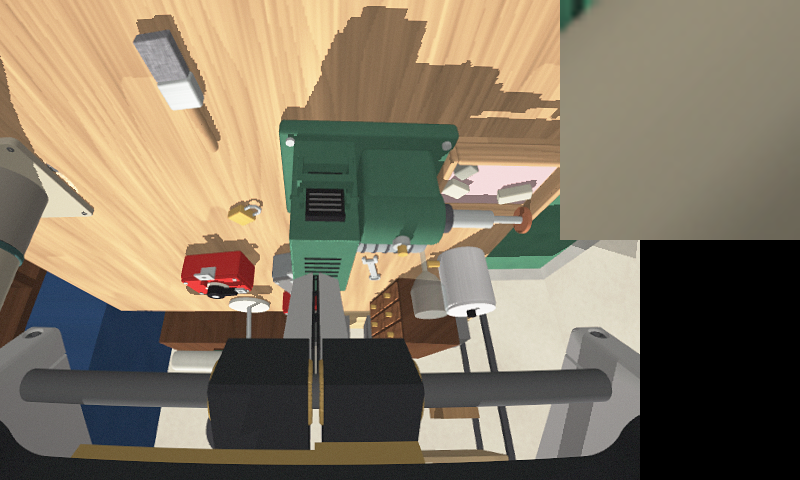

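The wrist view shows the ribbed black tab at x 306–344, y 188–220, and the projected tab_face (325,203) falls on it. The side view is blocked by the arm. I'll come down to just in front of the tab.

```bash
python3 -m handwheel '[[[0.7,0.2,3.4],[0,0,0]],[[1.4,0.3,6.8],[0,0,0]],[[2.1,0.5,10.2],[0,0,0]],[[2.8,0.7,13.6],[0,0,0]],[[3.7,0.9,16.5],[0,0,0]],[[3.7,0.9,17.4],[0,0,0]],[[3.7,0.9,17.4],[0,0,0]],[[3.7,0.9,17.4],[0,0,0]]]'
python3 - <<'E'
from h import *
import pickle
c0,_=pickle.load(open('tab.pkl','rb'))
g=cv2.cvtColor(c0['img'],cv2.COLOR_BGR2GRAY)
print('row profile',g[180:228,312].tolist(), g[180:228,338].tolist())
print('col',g[205,298:352].tolist())
print(proj(c0,[[.5586,.113,.118],[.5586,.113,.139],[.559,.121,.153],[.559,.121,.159],[.559,.113,.159],[.5366,.114,.139],[.5806,.112,.139]]).round(1).tolist())
bot.get_image('side'); s=bot.sense();print(np.round(s['tool_pos'],4),np.round(s['ee_rot'],3).tolist(),np.round(s['force'],1),np.round(s['joints'],1))
c=cam('wrist');pickle.dump(c,open('tab2.pkl','wb'));cv2.imwrite('pics/t2.png',c['img'][120:360,200:440])
E
```

```text
t: 9.17
tool_pos: [0.5636, 0.1541, 0.1533]
ee_rot: [[0.038, 0.999, -0.035], [0.708, -0.052, -0.704], [-0.705, 0.002, -0.709]]
force: [-0.1, 0.3, -0.3]
width: 0.0005
grasp_force: 0.0
row profile [74, 69, 72, 67, 67, 68, 69, 70, 50, 29, 21, 30, 24, 82, 87, 39, 27, 24, 85, 86, 42, 24, 30, 68, 84, 54, 24, 27, 54, 86, 63, 20, 25, 34, 25, 31, 39, 39, 41, 37, 38, 68, 79, 78, 82, 81, 81, 82] [79, 71, 71, 69, 71, 68, 70, 73, 60, 37, 34, 28, 25, 51, 87, 70, 21, 23, 52, 87, 69, 27, 25, 36, 83, 78, 33, 26, 26, 86, 84, 38, 23, 28, 32, 30, 33, 39, 42, 41, 41, 60, 75, 78, 78, 80, 79, 78]
col [76, 74, 67, 68, 70, 67, 78, 60, 24, 30, 35, 42, 57, 54, 54, 51, 57, 56, 52, 53, 58, 58, 56, 59, 62, 69, 67, 66, 66, 64, 66, 71, 70, 66, 71, 67, 70, 76, 77, 73, 78, 73, 69, 40, 27, 36, 43, 70, 68, 69, 67, 70, 74, 82]
[[324.8, 188.1], [324.9, 203.3], [325.2, 209.9], [325.2, 214.6], [325.3, 218.5], [305.3, 203.1], [344.6, 203.4]]
[0.5638 0.1554 0.1534] [[0.037, 0.999, -0.033], [0.709, -0.05, -0.704], [-0.704, 0.003, -0.71]] [0.2 1.  0.6] [-42.9  52.1   9.7  84.1  27.2  75.9 -52.2]
```

```bash
python3 -m handwheel '[[[0.25,-0.1,0.25],[0,0,0]],[[0.5,-0.3,0.5],[0,0,0]],[[0.2,-0.3,0.8],[0,0,0]],[[-0.2,-0.3,1.2],[0,0,0]],[[-0.6,-0.3,1.6],[0,0,0]],[[-0.9,-0.3,1.95],[0,0,0]],[[-0.9,-0.3,1.95],[0,0,0]],[[-0.9,-0.3,1.95],[0,0,0]]]'
python3 - <<'E'
from h import *
c=cam('wrist');s=bot.sense();print(np.round(s['tool_pos'],4),np.round(s['ee_rot'],3).tolist(),np.round(s['force'],1))
cv2.imwrite('pics/t3.png',cv2.resize(c['img'][130:330,210:430],(770,700))[:600])
print(proj(c,[[.559,.121,.153],[.5586,.113,.118]]))
E
```

```text
t: 9.93
tool_pos: [0.5587, 0.134, 0.144]
ee_rot: [[0.036, 0.999, -0.036], [0.706, -0.051, -0.706], [-0.707, -0.0, -0.707]]
force: [-0.4, -0.4, -0.2]
width: 0.0003
grasp_force: 0.0
[0.5588 0.1345 0.1439] [[0.035, 0.999, -0.036], [0.707, -0.05, -0.706], [-0.707, -0.0, -0.707]] [ 0.5 -0.3  0.6]
[[318.2815141  320.91988138]
 [318.0257055  269.03720977]]
```

View pics/t3.png

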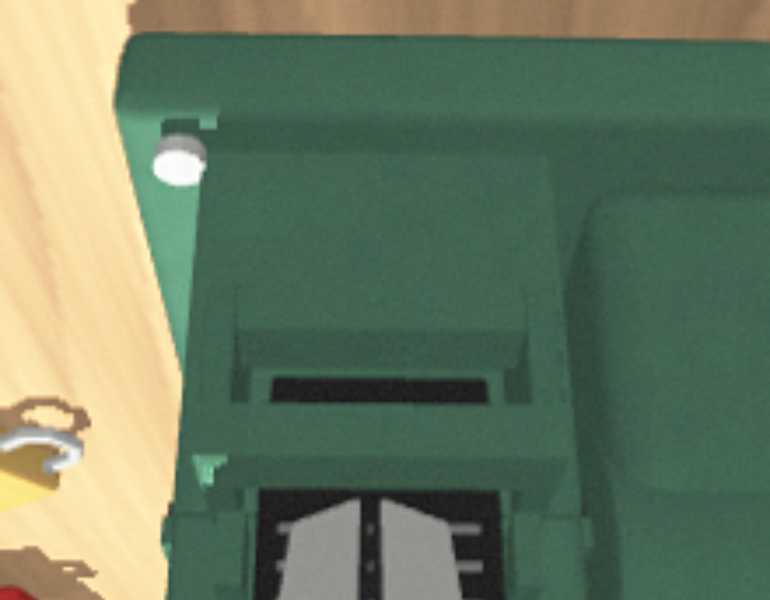

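```bash
python3 -m handwheel '[[[-0.15,0,0.15],[0,0,0]],[[-0.3,0,0.3],[0,0,0]],[[-0.45,0,0.45],[0,0,0]],[[-0.6,0,0.6],[0,0,0]],[[-0.75,0,0.75],[0,0,0]],[[-0.85,0,0.85],[0,0,0]],[[-0.85,0,0.85],[0,0,0]],[[-0.85,0,0.85],[0,0,0]]]'
```

```text
t: 10.65
tool_pos: [0.5583, 0.1258, 0.1436]
ee_rot: [[0.034, 0.999, -0.033], [0.71, -0.047, -0.702], [-0.703, 0.0, -0.711]]
force: [-1.3, 7.4, 3.6]
width: 0.0003
grasp_force: 3.6
```

```bash
python3 -m handwheel '[[[-0.07,0,0.07],[0,0,0]],[[-0.14,0,0.14],[0,0,0]],[[-0.21,0,0.21],[0,0,0]],[[-0.28,0,0.28],[0,0,0]],[[-0.35,0,0.35],[0,0,0]],[[-0.42,0,0.42],[0,0,0]],[[-0.42,0,0.42],[0,0,0]],[[-0.42,0,0.42],[0,0,0]]]'
```

```text
t: 11.32
tool_pos: [0.5582, 0.1223, 0.1435]
ee_rot: [[0.033, 0.999, -0.031], [0.713, -0.046, -0.7], [-0.701, 0.001, -0.713]]
force: [-2.1, 11.2, 6.2]
width: 0.001
grasp_force: 6.1
```

```bash
python3 -m handwheel '[[[-0.07,0,0.07],[0,0,0]],[[-0.14,0,0.14],[0,0,0]],[[-0.21,0,0.21],[0,0,0]],[[-0.28,0,0.28],[0,0,0]],[[-0.33,0,0.33],[0,0,0]],[[-0.33,0,0.33],[0,0,0]],[[-0.33,0,0.33],[0,0,0]],[[-0.33,0,0.33],[0,0,0]]]'
```

```text
t: 11.98
tool_pos: [0.558, 0.1195, 0.1434]
ee_rot: [[0.033, 0.999, -0.03], [0.715, -0.044, -0.698], [-0.699, 0.001, -0.715]]
force: [-2.9, 17.1, 8.8]
width: 0.0004
grasp_force: 8.1
```

```bash
python3 -m handwheel '[[[-0.1,0,-0.1],[0,0,0]],[[-0.2,0,-0.2],[0,0,0]],[[-0.3,0,-0.3],[0,0,0]],[[-0.4,0,-0.4],[0,0,0]],[[-0.5,0,-0.5],[0,0,0]],[[-0.6,0,-0.6],[0,0,0]],[[-0.7,0,-0.7],[0,0,0]],[[-0.85,0,-0.85],[0,0,0]]]'
```

```text
t: 12.65
tool_pos: [0.5579, 0.1197, 0.1535]
ee_rot: [[0.031, 0.999, -0.03], [0.716, -0.044, -0.697], [-0.698, 0.0, -0.717]]
force: [-1.8, 13.5, 1.8]
width: 0.0005
grasp_force: 6.7
```

```bash
python3 -m handwheel '[[[-0.1,0,-0.1],[0,0,0]],[[-0.2,0,-0.2],[0,0,0]],[[-0.3,0,-0.3],[0,0,0]],[[-0.4,0,-0.4],[0,0,0]],[[-0.5,0,-0.5],[0,0,0]],[[-0.6,0,-0.6],[0,0,0]],[[-0.6,0,-0.6],[0,0,0]],[[-0.6,0,-0.6],[0,0,0]]]'
python3 - <<'E'
from h import *
import pickle
c=cam('wrist');b=cam('side');pickle.dump((c,b),open('lift.pkl','wb'));s=bot.sense();print(np.round(s['tool_pos'],4),np.round(s['force'],1))
a=cam('scene')
o=np.hstack([cv2.resize(c['img'][180:340,230:390],(400,400)),cv2.resize(a['img'][140:260,290:410],(400,400))])
cv2.imwrite('pics/l1.png',o)
E
```

```text
t: 13.32
tool_pos: [0.5578, 0.1183, 0.1626]
ee_rot: [[0.032, 0.999, -0.031], [0.714, -0.045, -0.698], [-0.699, 0.0, -0.715]]
force: [-0.9, 11.5, 1.0]
width: 0.0005
grasp_force: 5.9
[0.5578 0.1183 0.1626] [-0.6 12.   0.8]
```

View pics/l1.png

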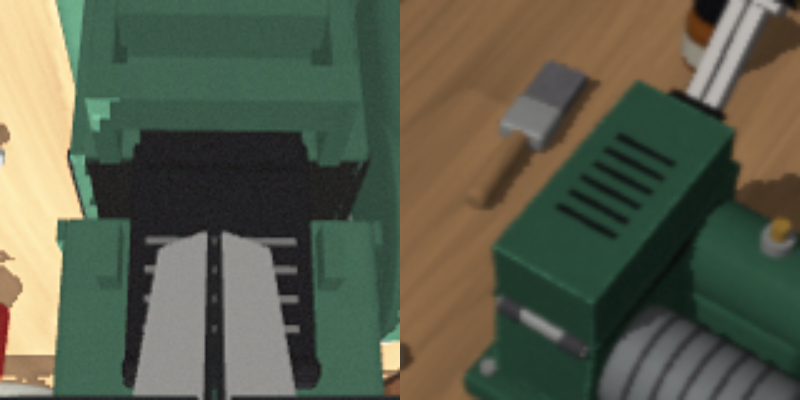

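The wrist crop shows the guard lifted: a dark gap has opened on both sides of the tab at crop (110,190) and (340,190), with the fingers still under the lip. I'll work out the arc.

```bash
cat > arc.py <<'E'
import numpy as np
def pose(f,p=.004,q=.003):
    tau=np.pi/4-f/2; al=np.pi/4-f/2
    s=.184; h=.038-max(.011*np.tan(al),0)
    g=np.array([s-p,h+q]); o=np.array([np.cos(f),np.sin(f)]);u=np.array([-np.sin(f),np.cos(f)])
    z=np.array([-np.sin(tau),-np.cos(tau)]);x=np.array([np.cos(tau),-np.sin(tau)])
    return np.array([0,.115])+g[0]*o+g[1]*u-.014*z+.008*x,x,z,tau
def rows(c0,x,z,t0,fs):
    for f in fs:
        P,_,_,t=pose(f);d=P-c0
        print(f.round(2),'[[%.1f,0,%.1f],[0,%.2f,0]]'%(100*d@x,100*d@z,t0-t),P.round(4))
if __name__=='__main__':
    fs=np.arange(.08,1.5,.04)
    t=np.pi/4;x=np.array([np.cos(t),-np.sin(t)]);z=-np.array([np.sin(t),np.cos(t)])
    rows(np.array([.1118+.074,.1644]),x,z,t,fs[1:9]-0)
    for k in range(8,32,8):
        P,x,z,t=pose(fs[k]);print();rows(P,x,z,t,fs[k+1:k+9])
E
python3 arc.py
```

```text
0.12 [[-0.3,0,-0.9],[0,0.06,0]] [0.1902 0.1727]
0.16 [[-1.0,0,-1.3],[0,0.08,0]] [0.1878 0.1804]
0.2 [[-1.7,0,-1.6],[0,0.10,0]] [0.1851 0.1879]
0.24 [[-2.4,0,-1.9],[0,0.12,0]] [0.1821 0.1953]
0.28 [[-3.2,0,-2.2],[0,0.14,0]] [0.1788 0.2026]
0.32 [[-4.0,0,-2.4],[0,0.16,0]] [0.1751 0.2097]
0.36 [[-4.7,0,-2.7],[0,0.18,0]] [0.1712 0.2166]
0.4 [[-5.5,0,-2.8],[0,0.20,0]] [0.1671 0.2234]

0.44 [[-0.7,0,-0.3],[0,0.02,0]] [0.1626 0.23  ]
0.48 [[-1.5,0,-0.6],[0,0.04,0]] [0.1579 0.2364]
0.52 [[-2.2,0,-0.8],[0,0.06,0]] [0.1529 0.2426]
0.56 [[-3.0,0,-1.0],[0,0.08,0]] [0.1477 0.2486]
0.6 [[-3.8,0,-1.2],[0,0.10,0]] [0.1423 0.2543]
0.64 [[-4.6,0,-1.4],[0,0.12,0]] [0.1366 0.2599]
0.68 [[-5.3,0,-1.5],[0,0.14,0]] [0.1307 0.2652]
0.72 [[-6.1,0,-1.6],[0,0.16,0]] [0.1246 0.2702]

0.76 [[-0.8,0,-0.2],[0,0.02,0]] [0.1183 0.275 ]
0.8 [[-1.5,0,-0.3],[0,0.04,0]] [0.1119 0.2795]
0.84 [[-2.3,0,-0.4],[0,0.06,0]] [0.1052 0.2838]
0.88 [[-3.1,0,-0.5],[0,0.08,0]] [0.0984 0.2878]
0.92 [[-3.9,0,-0.6],[0,0.10,0]] [0.0914 0.2915]
0.96 [[-4.7,0,-0.6],[0,0.12,0]] [0.0843 0.2949]
1.0 [[-5.5,0,-0.6],[0,0.14,0]] [0.0771 0.2981]
1.04 [[-6.3,0,-0.5],[0,0.16,0]] [0.0697 0.3009]

1.08 [[-0.8,0,-0.0],[0,0.02,0]] [0.0623 0.3034]
1.12 [[-1.6,0,-0.1],[0,0.04,0]] [0.0547 0.3056]
1.16 [[-2.4,0,-0.0],[0,0.06,0]] [0.0471 0.3076]
1.2 [[-3.1,0,-0.0],[0,0.08,0]] [0.0394 0.3092]
1.24 [[-3.9,0,0.1],[0,0.10,0]] [0.0316 0.3105]
1.28 [[-4.7,0,0.2],[0,0.12,0]] [0.0238 0.3114]
1.32 [[-5.5,0,0.3],[0,0.14,0]] [0.016  0.3121]
1.36 [[-6.2,0,0.5],[0,0.16,0]] [0.0081 0.3124]
```

```bash
python3 -m handwheel '[[[-0.5,0,-0.7],[0,0.04,0]],[[-1.1,0,-1.2],[0,0.08,0]],[[-1.7,0,-1.6],[0,0.1,0]],[[-2.4,0,-1.9],[0,0.12,0]],[[-3.2,0,-2.2],[0,0.14,0]],[[-4,0,-2.4],[0,0.16,0]],[[-4.7,0,-2.7],[0,0.18,0]],[[-5.5,0,-2.8],[0,0.2,0]]]'
python3 - <<'E'
from h import *
import pickle
c=cam('wrist');pickle.dump(c,open('l2.pkl','wb'));s=bot.sense();print(np.round(s['tool_pos'],4),np.round(s['force'],1),np.round(s['ee_rot'],3).tolist())
import arc
# where would guard front-bottom edge/tab corners be for several phi
for f in(.0,.3,.35,.4):
    o=np.array([.05*np.cos(f),.9988*np.cos(f),np.sin(f)]);u=np.array([-.05*np.sin(f),-.9988*np.sin(f),np.cos(f)]);H=np.array([.549,-.074,.115]);l=np.array([.9988,-.05,0])
    P=[H+.17*o+.003*u-.04*l,H+.17*o+.003*u+.04*l,H+.17*o+.06*u-.04*l]
    print(f,proj(c,P).round(0).tolist())
hsv=cv2.cvtColor(c['img'],cv2.COLOR_BGR2HSV)
for x in(275,285,365): print(x,[tuple(v) for v in c['img'][170:330:4,x].tolist()][::2])
E
```

```text
t: 14.13
tool_pos: [0.5557, 0.0969, 0.2227]
ee_rot: [[0.039, 0.999, -0.027], [0.837, -0.047, -0.546], [-0.546, -0.002, -0.837]]
force: [-3.8, 7.6, 2.2]
width: 0.0003
grasp_force: 4.1
[0.5561 0.0945 0.2249] [-3.1  6.7  5.4] [[0.043, 0.999, -0.027], [0.836, -0.051, -0.546], [-0.547, 0.001, -0.837]]
0.0 [[265.0, 175.0], [373.0, 175.0], [256.0, 233.0]]
0.3 [[259.0, 233.0], [380.0, 234.0], [253.0, 320.0]]
0.35 [[258.0, 245.0], [380.0, 246.0], [253.0, 335.0]]
0.4 [[258.0, 258.0], [381.0, 258.0], [253.0, 350.0]]
275 [(75, 92, 60), (47, 48, 52), (51, 52, 58), (48, 48, 52), (50, 49, 53), (67, 72, 64), (160, 166, 157), (218, 228, 211), (117, 143, 96), (120, 142, 98), (117, 143, 93), (76, 94, 59), (85, 100, 68), (78, 97, 64), (79, 98, 63), (81, 99, 66), (80, 99, 66), (78, 97, 63), (78, 95, 63), (82, 101, 66)]
285 [(76, 95, 61), (69, 78, 69), (57, 61, 62), (54, 54, 55), (56, 56, 61), (53, 57, 60), (168, 171, 169), (112, 112, 111), (29, 25, 26), (36, 35, 34), (30, 24, 26), (29, 26, 28), (33, 30, 31), (33, 31, 38), (31, 31, 33), (32, 28, 30), (33, 29, 33), (33, 31, 32), (25, 22, 26), (56, 53, 53)]
365 [(71, 88, 57), (33, 36, 32), (33, 34, 33), (34, 31, 32), (37, 36, 39), (31, 31, 32), (64, 67, 65), (129, 129, 124), (129, 129, 126), (129, 127, 124), (133, 134, 130), (91, 100, 79), (79, 96, 63), (81, 97, 65), (103, 130, 84), (81, 99, 63), (78, 98, 62), (78, 97, 60), (79, 100, 61), (80, 99, 63)]
```

```bash
python3 -m handwheel '[[[-0.7,0,-0.3],[0,0.02,0]],[[-1.5,0,-0.6],[0,0.04,0]],[[-2.2,0,-0.8],[0,0.06,0]],[[-3,0,-1],[0,0.08,0]],[[-3.8,0,-1.2],[0,0.1,0]],[[-4.6,0,-1.4],[0,0.12,0]],[[-5.3,0,-1.5],[0,0.14,0]],[[-6.1,0,-1.6],[0,0.16,0]]]'
cat > chk.py <<'E'
from h import *
import sys
c=cam('wrist');s=bot.sense();print(np.round(s['tool_pos'],4),np.round(s['force'],1))
for f in map(float,sys.argv[1:]):
    o=np.array([.05*np.cos(f),.9988*np.cos(f),np.sin(f)]);u=np.array([-.05*np.sin(f),-.9988*np.sin(f),np.cos(f)]);H=np.array([.549,-.074,.115]);l=np.array([.9988,-.05,0])
    print(f,proj(c,[H+.17*o-.038*l,H+.17*o+.06*u-.038*l]).round(0).tolist())
for x in(268,275): print(x,[(int(y),int(c['img'][y,x].max())) for y in range(150,340,6)])
E
python3 chk.py .6 .66 .72
```

```text
t: 14.85
tool_pos: [0.5536, 0.0539, 0.2706]
ee_rot: [[0.043, 0.999, -0.021], [0.912, -0.048, -0.407], [-0.408, -0.002, -0.913]]
force: [-4.0, 6.9, 6.0]
width: 0.0004
grasp_force: 4.4
[0.5538 0.0508 0.2724] [-5.   4.8  8.2]
0.6 [[261.0, 214.0], [257.0, 308.0]]
0.66 [[260.0, 229.0], [257.0, 325.0]]
0.72 [[260.0, 245.0], [258.0, 341.0]]
268 [(150, 150), (156, 149), (162, 141), (168, 135), (174, 105), (180, 172), (186, 255), (192, 252), (198, 249), (204, 249), (210, 249), (216, 249), (222, 240), (228, 237), (234, 232), (240, 235), (246, 239), (252, 84), (258, 100), (264, 97), (270, 94), (276, 96), (282, 96), (288, 96), (294, 97), (300, 100), (306, 98), (312, 101), (318, 95), (324, 97), (330, 96), (336, 103)]
275 [(150, 105), (156, 121), (162, 126), (168, 111), (174, 113), (180, 88), (186, 61), (192, 52), (198, 49), (204, 70), (210, 117), (216, 150), (222, 155), (228, 253), (234, 246), (240, 243), (246, 244), (252, 78), (258, 97), (264, 96), (270, 99), (276, 97), (282, 94), (288, 97), (294, 98), (300, 96), (306, 98), (312, 98), (318, 98), (324, 98), (330, 98), (336, 97)]
```

```bash
python3 -m handwheel '[[[-0.8,0,-0.2],[0,0.02,0]],[[-1.5,0,-0.3],[0,0.04,0]],[[-2.3,0,-0.4],[0,0.06,0]],[[-3.1,0,-0.5],[0,0.08,0]],[[-3.9,0,-0.6],[0,0.1,0]],[[-4.7,0,-0.6],[0,0.12,0]],[[-5.5,0,-0.6],[0,0.14,0]],[[-6.3,0,-0.5],[0,0.16,0]]]'
python3 chk.py .96 1.04 1.1
```

```text
t: 15.57
tool_pos: [0.5503, -0.0032, 0.3019]
ee_rot: [[0.047, 0.999, -0.015], [0.965, -0.049, -0.259], [-0.259, -0.002, -0.966]]
force: [-5.9, 4.9, 10.1]
width: 0.0007
grasp_force: 5.1
[ 0.5501 -0.0068  0.3028] [-5.4  2.6 10.2]
0.96 [[259.0, 213.0], [258.0, 311.0]]
1.04 [[259.0, 235.0], [259.0, 332.0]]
1.1 [[259.0, 252.0], [260.0, 345.0]]
268 [(150, 255), (156, 253), (162, 247), (168, 244), (174, 239), (180, 242), (186, 245), (192, 245), (198, 243), (204, 234), (210, 230), (216, 230), (222, 230), (228, 228), (234, 233), (240, 160), (246, 57), (252, 117), (258, 105), (264, 115), (270, 115), (276, 117), (282, 117), (288, 114), (294, 117), (300, 115), (306, 116), (312, 116), (318, 111), (324, 112), (330, 115), (336, 114)]
275 [(150, 150), (156, 148), (162, 147), (168, 147), (174, 149), (180, 148), (186, 147), (192, 146), (198, 143), (204, 140), (210, 248), (216, 242), (222, 238), (228, 237), (234, 238), (240, 56), (246, 60), (252, 84), (258, 103), (264, 112), (270, 114), (276, 116), (282, 117), (288, 114), (294, 113), (300, 113), (306, 117), (312, 114), (318, 114), (324, 110), (330, 116), (336, 116)]
```

```bash
python3 -m handwheel '[[[-0.8,0,-0.1],[0,0.02,0]],[[-1.6,0,-0.2],[0,0.04,0]],[[-2.4,0,-0.2],[0,0.06,0]],[[-3.1,0,-0.2],[0,0.08,0]],[[-3.9,0,-0.1],[0,0.1,0]],[[-4.7,0,0],[0,0.12,0]],[[-5.5,0,0.1],[0,0.14,0]],[[-6.2,0,0.3],[0,0.16,0]]]'
python3 chk.py 1.3 1.36 1.42 1.9
python3 - <<'E'
import arc,numpy as np
P,x,z,t=arc.pose(1.36);arc.rows(P,x,z,t,np.arange(1.39,1.6,.03))
E
```

```text
t: 16.28
tool_pos: [0.5468, -0.066, 0.3151]
ee_rot: [[0.05, 0.999, -0.008], [0.993, -0.051, -0.105], [-0.105, -0.003, -0.994]]
force: [-6.0, 1.0, 8.8]
width: 0.0004
grasp_force: 4.2
[ 0.5466 -0.0694  0.3153] [-4.7 -2.1  9.2]
1.3 [[257.0, 211.0], [260.0, 308.0]]
1.36 [[258.0, 228.0], [261.0, 321.0]]
1.42 [[258.0, 244.0], [262.0, 333.0]]
1.9 [[268.0, 342.0], [275.0, 381.0]]
268 [(150, 239), (156, 236), (162, 239), (168, 243), (174, 243), (180, 241), (186, 238), (192, 233), (198, 228), (204, 226), (210, 228), (216, 223), (222, 55), (228, 60), (234, 57), (240, 55), (246, 120), (252, 116), (258, 86), (264, 130), (270, 133), (276, 128), (282, 130), (288, 134), (294, 130), (300, 127), (306, 131), (312, 132), (318, 132), (324, 131), (330, 125), (336, 96)]
275 [(150, 139), (156, 137), (162, 136), (168, 138), (174, 131), (180, 134), (186, 128), (192, 135), (198, 246), (204, 242), (210, 195), (216, 60), (222, 59), (228, 55), (234, 50), (240, 54), (246, 78), (252, 69), (258, 55), (264, 55), (270, 53), (276, 51), (282, 133), (288, 132), (294, 131), (300, 129), (306, 131), (312, 129), (318, 134), (324, 132), (330, 142), (336, 250)]
1.39 [[-0.6,0,0.1],[0,0.01,0]] [0.0022 0.3125]
1.42 [[-1.2,0,0.1],[0,0.03,0]] [-0.0036  0.3123]
1.45 [[-1.8,0,0.2],[0,0.04,0]] [-0.0095  0.312 ]
1.48 [[-2.3,0,0.3],[0,0.06,0]] [-0.0154  0.3116]
1.51 [[-2.9,0,0.5],[0,0.07,0]] [-0.0212  0.3109]
1.54 [[-3.5,0,0.6],[0,0.09,0]] [-0.0271  0.31  ]
1.57 [[-4.0,0,0.8],[0,0.10,0]] [-0.0328  0.309 ]
1.6 [[-4.6,0,0.9],[0,0.12,0]] [-0.0384  0.3078]
```

```bash
python3 -m handwheel '[[[-0.6,0,0],[0,0.01,0]],[[-1.2,0,-0.1],[0,0.03,0]],[[-1.8,0,-0.1],[0,0.04,0]],[[-2.3,0,-0.1],[0,0.06,0]],[[-2.9,0,0],[0,0.07,0]],[[-3.5,0,0.1],[0,0.09,0]],[[-4,0,0.2],[0,0.1,0]],[[-4.3,0,0.2],[0,0.1,0]]]'
python3 chk.py 1.5 1.6 1.92
```

```text
t: 17.0
tool_pos: [0.5461, -0.1099, 0.316]
ee_rot: [[0.052, 0.999, -0.002], [0.999, -0.052, -0.006], [-0.006, -0.001, -1.0]]
force: [-0.1, -0.8, -0.1]
width: 0.0005
grasp_force: 0.3
[ 0.5461 -0.11    0.3162] [-0.5 -1.7  0.4]
1.5 [[254.0, 200.0], [258.0, 295.0]]
1.6 [[255.0, 228.0], [261.0, 315.0]]
1.92 [[262.0, 300.0], [270.0, 352.0]]
268 [(150, 238), (156, 237), (162, 235), (168, 238), (174, 240), (180, 241), (186, 240), (192, 239), (198, 233), (204, 230), (210, 61), (216, 67), (222, 61), (228, 51), (234, 54), (240, 57), (246, 53), (252, 53), (258, 54), (264, 59), (270, 149), (276, 67), (282, 68), (288, 148), (294, 147), (300, 148), (306, 146), (312, 148), (318, 145), (324, 146), (330, 147), (336, 180)]
275 [(150, 139), (156, 139), (162, 132), (168, 137), (174, 137), (180, 137), (186, 218), (192, 64), (198, 65), (204, 58), (210, 58), (216, 55), (222, 52), (228, 48), (234, 58), (240, 57), (246, 56), (252, 53), (258, 35), (264, 41), (270, 43), (276, 46), (282, 60), (288, 74), (294, 128), (300, 150), (306, 149), (312, 147), (318, 148), (324, 144), (330, 144), (336, 185)]
```

```bash
python3 -m handwheel '[[[0.5,0,-2],[0,0,0]],[[1,0,-5],[0,0,0]],[[3,0,-9],[0,0,0]],[[7,0,-11],[0,0,0]],[[11,0,-11],[0,0,0]],[[15,0,-11],[0,0,0]],[[19,0,-11],[0,0,0]],[[20,0,-11],[0,0,0]]]'
python3 - <<'E'
from h import *
c=cam('scene');cv2.imwrite('pics/end.png',c['img']);w=cam('wrist')
s=bot.sense();print(np.round(s['tool_pos'],4),np.round(s['force'],1))
hsv=cv2.cvtColor(c['img'],cv2.COLOR_BGR2HSV);m=cv2.inRange(hsv,(60,60,20),(95,255,255));m[:,480:]=0
ys,xs=np.nonzero(m);print('green bbox',xs.min(),xs.max(),ys.min(),ys.max(),len(xs))
H=np.array([.549,-.074,.115]);l=np.array([.9988,-.05,0])
for f in(1.5,1.7,1.85,1.92):
    o=np.array([.05*np.cos(f),.9988*np.cos(f),np.sin(f)]);u=np.array([-.05*np.sin(f),-.9988*np.sin(f),np.cos(f)])
    print(f,proj(c,[H+a*o+b*u+k*l for a in(0,.17) for b in(0,.06) for k in(-.04,.04)]).round(0).tolist())
for x in (330,350,365):
    v=np.nonzero(m[:,x])[0];print(x,v.min(),v.max())
for y in (120,140,160,180,200,220,240):
    v=np.nonzero(m[y])[0];print(y,(v.min(),v.max()) if len(v) else None)
print('isolator',proj(c,[[.488,-.2665,.087]]))
E
```

```text
t: 17.72
tool_pos: [0.5556, 0.1022, 0.4253]
ee_rot: [[0.038, 0.999, -0.001], [0.999, -0.038, 0.001], [0.0, -0.001, -1.0]]
force: [0.9, 0.0, 0.7]
width: 0.0005
grasp_force: 0.0
[0.5562 0.0967 0.4251] [-1.  -0.9  0.1]
green bbox 0 479 25 479 11159
1.5 [[318.0, 229.0], [348.0, 246.0], [303.0, 245.0], [333.0, 263.0], [323.0, 172.0], [357.0, 189.0], [305.0, 188.0], [340.0, 207.0]]
1.7 [[318.0, 229.0], [348.0, 246.0], [303.0, 248.0], [333.0, 266.0], [313.0, 182.0], [347.0, 200.0], [294.0, 204.0], [329.0, 223.0]]
1.85 [[318.0, 229.0], [348.0, 246.0], [303.0, 250.0], [333.0, 268.0], [305.0, 192.0], [340.0, 210.0], [287.0, 216.0], [322.0, 236.0]]
1.92 [[318.0, 229.0], [348.0, 246.0], [304.0, 251.0], [334.0, 268.0], [302.0, 197.0], [336.0, 216.0], [284.0, 222.0], [319.0, 242.0]]
330 214 268
350 240 281
365 184 290
120 None
140 (np.int64(76), np.int64(182))
160 (np.int64(2), np.int64(5))
180 (np.int64(17), np.int64(373))
200 (np.int64(0), np.int64(389))
220 (np.int64(0), np.int64(426))
240 (np.int64(298), np.int64(416))
isolator [[259.83754693 294.29463846]]
```

Run:
```python
from h import *
c=cam('scene');hsv=cv2.cvtColor(c['img'],cv2.COLOR_BGR2HSV);m=cv2.inRange(hsv,(60,60,20),(95,255,255))
for y in(216,222,226,232): print(y,np.nonzero(m[y,260:420])[0].min()+260)
for x in(295,305,315,330,334): v=np.nonzero(m[180:300,x])[0];print(x,v.min()+180)
g=c['img'][285:315,250:272].max(2);print(bot.sense()['t'],bot.finish_job())
```

```text
216 288
222 285
226 288
232 292
295 206
305 222
315 224
330 214
334 213
the job is handed in; nothing more can be done
17.8667 None
```

The job is handed in: the isolator handle is at OFF with its hole over the hasp lug hole to about 1 mm, the belt guard measures about 1.92 rad open in the final pictures, and the arm is clear; my route kept off the glassware and other bench items, but I took no final measurement of them.

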